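# Load a stone point into the spring clamp

## Task

Load the shorter of the two dark red stone points that stand apart on the open table, left of the spring clamp, into that clamp for drilling: press the tall sprung jaw back with the stone itself, lower the stone upright to the clamp's floor between the jaw and the low front stop, and let go so that the jaw grips it there, tip up and near the middle of the jaw. Leave the taller red point standing where it is.

Things in the scene. Friction and masses are not known exactly. Their poses are not given: they have to be found in the camera images.
- short_point_centre (a point): Centre (56 mm above the foot) of the shorter dark red stone point, left of the clamp: upright six-sided column 113 mm tall, 0.19 kg, straight for 90 mm, then a pointed tip. Own z points to the tip. Own x is square to one pair of flats, 30 mm apart (other pairs 60 degrees to either side); own +y and -y point to column edges, 33 mm from edge to edge.
- tall_point: The taller dark red stone point, 149 mm tall, 29x34 mm, a bystander; origin at the centre of its foot, z up. It stands free near the shorter one, nearer to or farther from the robot.
- clamp: Metal spring clamp fixed to the table, 200x84 mm. Origin on the table under the seat, z up; own +x: the way the jaw is pressed back (roughly away from the robot). Floor at z = 10 mm. Front stop: faces at x = -33 and -17 mm, 52 mm wide, top z = 40 mm. Barrel and carriage behind the jaw end below z = 62 mm, side rails (y = +-31 mm) at 22 mm. A stone clamped at the stop has its centre at x = y = 0, z = 66 mm.
- jaw (a joint): How far the clamp's sprung jaw is pressed back along clamp +x, m: 0 at rest (gap to the stop 12 mm), 0.045 at its end (gap 57 mm), about 0.021 on the stone. Jaw: upright post 24 mm wide about y = 0, z = 14 to 90 mm; its rubber face (very shallow vee) is at clamp x = -5 mm + joint value. A spring drives it back: 2.7 N at rest, 4.6 N at 0.021, 6.8 N at the end.

How it is judged:
On the way:
1. the held short point, still above the clamp's floor, has pressed the jaw back at least 18 mm (value of joint jaw above 0.018 m and z of short_point_centre in the frame of clamp above 0.07 m and distance between short_point_centre and clamp below 0.15 m), for 0.1 s.
At the end, for the whole second after the job is handed in: The shorter red point stands tip up (within 10 degrees) on the clamp's floor (height within 7 mm), gripped by the jaw against the front stop: its centre within 8 mm of the seat along the clamp and 12 mm across it, the jaw held open 13 to 30 mm by it; released and at rest (x of short_point_centre in the frame of clamp between -0.008 and 0.008 m and y of short_point_centre in the frame of clamp between -0.012 and 0.012 m and z of short_point_centre in the frame of clamp between 0.059 and 0.073 m and angle between short_point_centre's own z axis and vertical below 0.175 rad and value of joint jaw between 0.013 and 0.03 m and linear speed of short_point below 0.02 m/s); the robot touches nothing.
It fails at once if the taller red point is moved more than 30 mm or tipped over (distance of tall_point from where it was at the start of the episode above 0.03 m or angle between tall_point's own z axis and vertical above 0.35 rad).
It also fails if it takes over 40 s, if anything falls off the work surface, if the arm or the gripper's body presses on something with over 40 N, if the wrist force passes 120 N, or if a joint passes its speed limit or range.

## Robot

A 7-joint arm with a two-finger parallel gripper is mounted at the origin on a cart in front of the work surface, level with it; the furniture and walls round the work are solid. World frame = base frame: x ahead of the robot, y to its left, z up, the work surface at z = 0. Lengths are in m, angles in rad, forces in N, time in s.
With the tool pointing down it reaches from about 0.4 to 0.925 m from the base axis. Payload 5.6 kg.
Tool frame: the origin (TCP) lies midway between the tips of the shut fingers; the grasp point (between the pads) lies ctrl.grip_depth behind it (ctrl.grip_depth is the distance from the TCP to the grasp point, in m); z points along the fingers, y is the line along which they close (so a half turn about z gives the same grasp; the last joint's range is limited). The gripper opens to 85 mm and grips with 20 to 120 N. Pads are 22 mm wide; open, the fingers measure 114 mm over their backs; the gripper's body (76 mm by 85 mm) begins 54 mm behind the grasp point. The pads swing forward as they close: fully open they stand 13 mm farther back than shut.
Start: joints at [1.194, 0.468, -0.012, 1.603, 0.006, 1.071, -0.056], TCP at [0.213, -0.614, 0.231] pointing down, gripper open.
Joint ranges: [-2.53, 2.53], [-0.31, 2.02], [-1.57, 1.55], [0.28, 2.44], [-1.29, 4.43], [0.15, 1.84], [-2.92, 2.92]. Speed limits (rad/s): [2.57, 2.57, 3.14, 3.14, 3.14, 3.14, 3.14].

## Interface

Orientations are given as a rotation vector (axis times angle).
In Python, from bench import ctrl gives the robot as it stands.
- The arm moves only by the tool servo_tool, never from a script. Its argument "rows" is a list of rows, each an object with "travel": the shift along the tool's x, y, z in cm, a list of three; "roll": the turn about the tool's z in degrees; "claw": the closure in counts, from 0 (fully open) to 255 (shut). In form: [{"travel": [x, y, z], "roll": roll, "claw": claw}, ...]. A call has 1 to 8 rows; each row shifts and turns the commanded pose from where the row before left it, along the tool's axes as they then stand; what a row does not reach is not made up. A row lasts 1/8 s, in which the tool goes at most 62.5 mm and 10.7 degrees, less where a joint would pass 70% of its speed; a pose out of reach is approached as far as the arm can. A call with a gripper value outside its range is refused whole. The fingers move at their own pace and stop on an object; "newtons" is the grip in N (left out, the last holds). Time passes only in rows, so rows that do not move let the fingers close. It gives the time, the measured TCP pose, the force, the opening and the grip force at its end, in the units of the state.
- ctrl.get_state(): the state, without advancing time (a new reading comes with each control period).
- ctrl.get_image(name): name is "scene" or "top"; returns the picture (420x560x3 uint8, red, green, blue); there is no depth.
- ctrl.camera_info(name): a dict with "fov_y" (degrees; the focal length in pixels is half the picture's height over the tangent of half this angle, whatever the lens; pixels are square), "cx", "cy" (the principal point, pixels), "k1" (the pictures are not rectified: a ray, as slopes to the right and down, at radius r is drawn at 1 + k1 r^2 times it, then the intrinsics apply), "R" (3x3) and "t" (3): a world point X has camera coordinates R X + t. Camera axes: x right, y down, z forward; pixel columns grow to the right and rows downward; lengths in m; the calibration is good to about 2 mm. A picture is of the moment at which its call begins. camera_info takes no time and is no camera call.
- ctrl.finish_job(): hands the job in; it is judged then, once.
Trained networks look in the newest picture that a camera, given by its name, has taken for a name from the list of things; names that differ only in an ending like _2 or _b are one class to them, and where a whole thing is asked for, a point or a joint stands for the part that bears it (a point fixed in the world has none). Each returns a list of dicts, best first, with "confidence" (0 to 1); they miss things now and then, are a little off and sometimes report something else, mostly with a low value. They report only what shows in the picture. A call takes as long as a camera call.
- ctrl.trace(thing, camera): "mask" (420x560 bool, what is visible of it) and "extent" ([left, top, right, bottom] in pixels, round what is visible of it).
- ctrl.spot_point(thing, camera): "location" ([column, row] in pixels: a listed point, or the origin of a listed thing).
The state is a dict: "time_s": time; "qpos": joint angles; "qd": joint speeds; "joint_torque": joint torques, N m; "tcp_pos": TCP position; "ee_rot": TCP orientation; "force": force on the tool from outside, world axes, zero at the start; "ft_torque": the same for the moment, N m; "gripper_width": opening from 0.0 (shut) to 1.0 (fully open); "finger_force": force on a finger pad.
Only numpy, scipy, OpenCV 4.12 (cv2) and the standard library are available. Lean on these libraries where they do the work, as an engineer would, in place of code of your own. Each camera call takes 0.05 s, during which the arm holds its last target. There are 200 camera calls.

## Working session

There is one attempt and no reset: what is moved stays moved. The work goes in short steps, Python scripts to look and compute and a tool call to move; the robot and the scene stay as the last step left them, time stands still between calls to the robot, and variables do not carry over. Pictures are saved under pics/ and viewed, at most 10 in all, crops included, and the job is handed in when it is done.

Besides the shell and the picture viewer there is one more tool, called after "Call:" as name(argument=value, ...) on one line, values as JSON. servo_tool: Moves the arm, as the interface text tells. Its arguments: {"type":"object","properties":{"rows":{"type":"array","items":{"type":"object","properties":{"travel":{"type":"array","items":{"type":"number"}},"roll":{"type":"number"},"claw":{"type":"number"}}}},"newtons":{"type":"number"}},"required":["rows"]}

```bash
ls; mkdir -p pics; cat > h.py <<'E'
import numpy as np, cv2
from bench import ctrl
from scipy.spatial.transform import Rotation as Ro
def cam(n):
    c=ctrl.camera_info(n); f=210/np.tan(np.radians(c['fov_y'])/2)
    return c,f,np.array(c['R']),np.array(c['t'])
def ray(n,p):
    c,f,R,t=cam(n); d=np.array([(p[0]-c['cx'])/f,(p[1]-c['cy'])/f]); u=d.copy()
    for _ in range(20): u=d/(1+c['k1']*(u@u))
    return -R.T@t, R.T@np.array([u[0],u[1],1])
def onz(n,p,z):
    o,d=ray(n,p); return o+d*(z-o[2])/d[2]
def proj(n,X):
    c,f,R,t=cam(n); x=R@np.array(X)+t; u=x[:2]/x[2]; u=u*(1+c['k1']*(u@u)); return u*f+[c['cx'],c['cy']]
def tri(a,b):
    (o1,d1),(o2,d2)=ray('scene',a),ray('top',b)
    s=np.linalg.lstsq(np.c_[d1,-d2],o2-o1,rcond=None)[0]
    return (o1+d1*s[0]+o2+d2*s[1])/2, np.linalg.norm(o1+d1*s[0]-o2-d2*s[1])
def save(n,name):
    im=ctrl.get_image(n); cv2.imwrite(f'pics/{name}.png',im[...,::-1]); return im
E
python3 - <<'E'
from h import *
np.set_printoptions(precision=4,suppress=True)
for n in('scene','top'):
    save(n,n+'0'); c,f,R,t=cam(n); print(n,f,-R.T@t,R[2])
    for k in('short_point_centre','tall_point','clamp','jaw'):
        print(k,[(r['confidence'],r['extent']) for r in ctrl.trace(k,n)[:3]])
        if k!='jaw': print([(r['confidence'],r['location'],onz(n,r['location'],.056 if k[0]=='s' else 0)) for r in ctrl.spot_point(k,n)[:3]])
s=ctrl.get_state();print(s,ctrl.grip_depth,Ro.from_rotvec(s['ee_rot']).as_matrix())
E
```

```text
pics
scene 489.9086722320515 [ 0.2141 -0.4843  0.6486] [ 0.4056  0.5961 -0.693 ]
short_point_centre [(0.83, [186.0, 161.0, 208.3, 211.7])]
[(0.57, [196.3, 182.4], array([0.4697, 0.1921, 0.056 ]))]
tall_point [(0.66, [265.5, 111.2, 283.1, 179.2])]
[]
clamp [(0.56, [331.3, 234.3, 451.5, 328.5])]
[(0.83, [368.1, 298.1], array([ 0.5884, -0.1656,  0.    ]))]
jaw [(0.61, [363.4, 253.0, 417.0, 294.9]), (0.22, [330.2, 232.4, 456.8, 324.6])]
top 475.1126331525997 [0.4293 0.0234 0.9235] [ 0.1474  0.0307 -0.9886]
short_point_centre [(0.83, [189.4, 255.5, 211.9, 274.4])]
[(0.93, [198.9, 264.6], array([0.4659, 0.1886, 0.056 ]))]
tall_point [(0.76, [191.0, 154.0, 218.2, 187.2])]
[]
clamp []
[(0.86, [383.3, 205.4], array([ 0.5873, -0.1621,  0.    ]))]
jaw [(0.76, [374.1, 153.9, 403.4, 203.6])]
{'time_s': 0.8, 'qpos': array([ 1.194 ,  0.4675, -0.0116,  1.6027,  0.006 ,  1.0714, -0.0563]), 'qd': array([ 0.002 , -0.0004, -0.    , -0.0005, -0.0018, -0.0021, -0.0002]), 'joint_torque': array([ -0.0002, -53.2165,   0.0214, -25.162 ,   0.0116,   0.0012,
        -0.    ]), 'tcp_pos': array([ 0.2129, -0.6142,  0.2313]), 'ee_rot': array([ 3.0979,  0.5217, -0.0001]), 'force': array([ 0.1052, -0.6817,  0.5578]), 'ft_torque': array([ 0.0036, -0.0119, -0.002 ]), 'finger_force': 0.0, 'gripper_width': 0.9962607840788505} 0.0187 [[ 0.9448  0.3275 -0.    ]
 [ 0.3275 -0.9448 -0.0001]
 [-0.0001  0.0001 -1.    ]]
```

View pics/scene0.png

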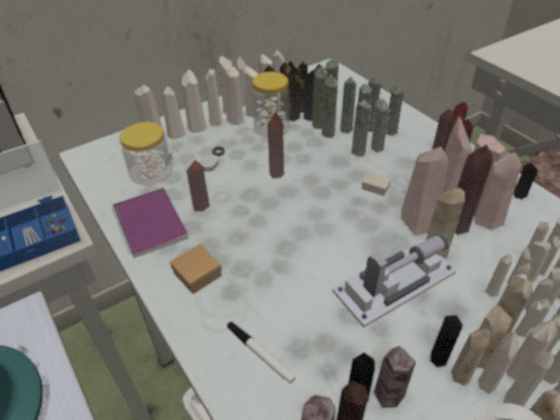

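View pics/top0.png

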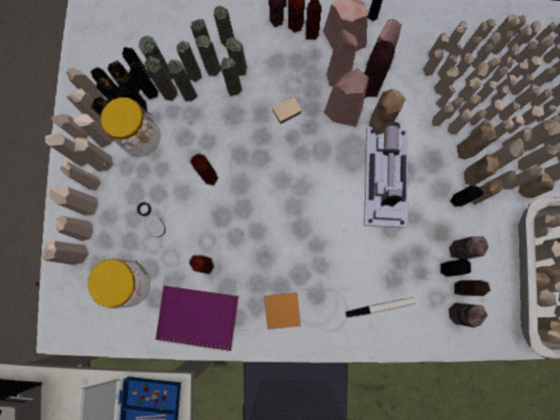

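Scene view: the short point is at (198,186), the tall one at (276,147) and the clamp jaw at (375,275). Top view: short (200,264), tall (204,170), clamp (386,178) with its long axis nearly vertical. Next I'll fit the stone and clamp yaws.

```bash
cat > fit.py <<'E'
from h import *
from scipy.optimize import minimize
S=4
def stone(x,y,yaw,z0=0):
    a=np.radians(np.arange(6)*60+90)+yaw; r=.0173
    b=np.c_[x+r*np.cos(a),y+r*np.sin(a)]
    return np.vstack([np.c_[b,np.full(6,z0)],np.c_[b,np.full(6,z0+.09)],[[x,y,z0+.113]]])
def sil(n,P):
    m=np.zeros((420*S,560*S),np.uint8)
    h=cv2.convexHull(np.array([(proj(n,p)+.5)*S for p in P]).astype(np.int32)); cv2.fillConvexPoly(m,h,1)
    return cv2.resize(m.astype(np.float32),(560,420),interpolation=cv2.INTER_AREA)
E
python3 - <<'E'
from fit import *
ms={}
for n in('scene','top'):
    im=ctrl.get_image(n).astype(float); m=ctrl.trace('short_point_centre',n)[0]['mask']; ms[n]=m.astype(np.float32); print(n,m.sum())
best=[]
for yaw in np.radians(np.arange(-30,30,5)):
    c=lambda v:sum(np.abs(sil(n,stone(v[0]/100,v[1]/100,yaw))-ms[n]).sum() for n in ms)
    r=minimize(c,[46.7,19.0],method='Nelder-Mead',options=dict(initial_simplex=[[46.7,19],[47.3,19],[46.7,19.6]],maxiter=40))
    best.append((r.fun,np.degrees(yaw),r.x))
for b in sorted(best,key=lambda b:b[0]): print(b)
im=ctrl.get_image('top')
# rectified patches: plate plane z=.01, px=0.4mm, right=-y, up=+x
def rect(x0,y0,w,h,z,s=.0005):
    u=np.arange(int(w/s));v=np.arange(int(h/s));M=np.zeros((len(v),len(u),2),np.float32)
    for j in v[::1]:
        for i in (0,len(u)-1): pass
    src=np.float32([[0,0],[len(u),0],[len(u),len(v)],[0,len(v)]])
    dst=np.float32([proj('top',[x0+h/2-b*s,y0+w/2-a*s,z]) for a,b in src])
    return cv2.warpPerspective(im,cv2.getPerspectiveTransform(dst,src),(len(u),len(v)),flags=cv2.INTER_CUBIC)
A=rect(.63,-.165,.2,.28,.01); B=rect(.467,.19,.2,.28,.09)
cv2.imwrite('pics/rect.png',np.hstack([A,B])[...,::-1])
E
```

```text
scene 769
top 359Traceback (most recent call last):
  File "<stdin>", line 8, in <module>
    res = _minimize_neldermead(fun, x0, args, callback, bounds=bounds,
                               **options)
    fxcc = func(xcc)
    fx = function(np.copy(x), *(wrapper_args + args))
  File "<stdin>", line 7, in <lambda>
  File "<stdin>", line 7, in <genexpr>
  File "fit.py", line 10, in sil
    h=cv2.convexHull(np.array([(proj(n,p)+.5)*S for p in P]).astype(np.int32)); cv2.fillConvexPoly(m,h,1)
                                ~~~~^^^^^
  File "h.py", line 14, in proj
    c,f,R,t=cam(n); x=R@np.array(X)+t; u=x[:2]/x[2]; u=u*(1+c['k1']*(u@u)); return u*f+[c['cx'],c['cy']]
            ~~~^^^
  File "h.py", line 5, in cam
    c=ctrl.camera_info(n); f=210/np.tan(np.radians(c['fov_y'])/2)
ValueError: time passes only in moves, steps and waits
```

Cache the camera info.

```bash
sed -i 's/^def cam(n):/import functools\n@functools.lru_cache\ndef cam(n):/' h.py
python3 - <<'E'
from fit import *
import time
ms={}
for n in('scene','top'):
    ctrl.get_image(n); ms[n]=ctrl.trace('short_point_centre',n)[0]['mask'].astype(np.float32)
im=ctrl.get_image('top')
best=[]
for yaw in np.radians(np.arange(-30,30,5)):
    c=lambda v:sum(np.abs(sil(n,stone(v[0]/100,v[1]/100,yaw))-ms[n]).sum() for n in ms)
    r=minimize(c,[46.7,19.0],method='Nelder-Mead',options=dict(initial_simplex=[[46.7,19],[47.3,19],[46.7,19.6]],maxiter=40))
    best.append((round(float(r.fun),1),np.degrees(yaw).round(),r.x.round(2)))
for b in sorted(best,key=lambda b:b[0]): print(b)
def rect(x0,y0,w,h,z,s=.0005):
    W,H=int(w/s),int(h/s)
    src=np.float32([[0,0],[W,0],[W,H],[0,H]])
    dst=np.float32([proj('top',[x0+h/2-b*s,y0+w/2-a*s,z]) for a,b in src])
    return cv2.warpPerspective(im,cv2.getPerspectiveTransform(dst,src),(W,H),flags=cv2.INTER_CUBIC)
A=rect(.63,-.165,.2,.28,.01); B=rect(.467,.19,.1,.14,.09,.00025)
cv2.imwrite('pics/rect.png',np.hstack([A,B])[...,::-1])
E
```

```text
(121.6, np.float64(-20.0), array([46.82, 18.5 ]))
(131.8, np.float64(-25.0), array([46.81, 18.4 ]))
(132.3, np.float64(-15.0), array([46.78, 18.51]))
(144.0, np.float64(-10.0), array([46.77, 18.5 ]))
(147.7, np.float64(-30.0), array([46.85, 18.48]))
(157.1, np.float64(-5.0), array([46.8 , 18.48]))
(163.2, np.float64(25.0), array([46.83, 18.46]))
(170.9, np.float64(0.0), array([46.78, 18.48]))
(181.1, np.float64(20.0), array([46.78, 18.5 ]))
(181.4, np.float64(15.0), array([46.78, 18.48]))
(181.8, np.float64(5.0), array([46.79, 18.49]))
(183.2, np.float64(10.0), array([46.81, 18.49]))
```

View pics/rect.png

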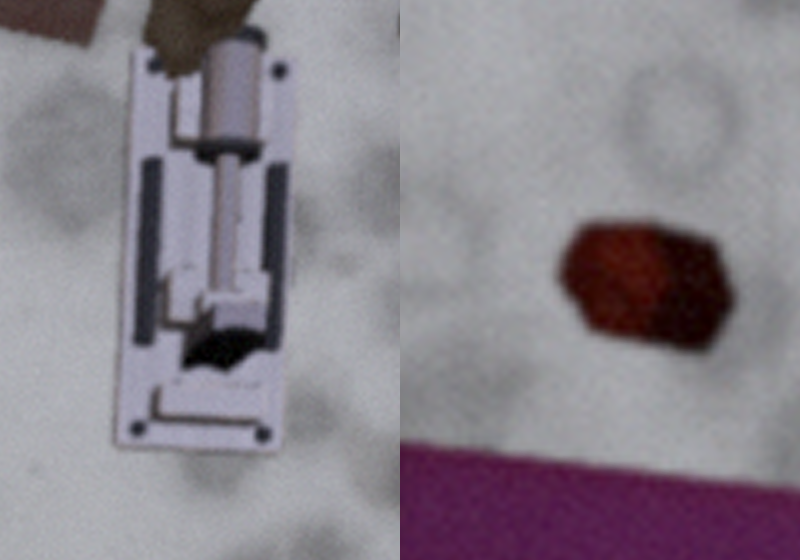

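The rectified crop shows the clamp plate from (115,447) to (297,60), so its yaw is about -2.1° and its seat is near (0.588,-0.165). The stone is at about (0.468,0.185) with a flat normal near -80°. I'm setting off above everything at z = 0.23.

Call:
servo_tool(rows=[{"travel": [5.3,-2.8,0],"roll": 0,"claw": 0},{"travel": [5.3,-2.8,0],"roll": 0,"claw": 0},{"travel": [5.3,-2.8,0],"roll": 0,"claw": 0},{"travel": [5.3,-2.8,0],"roll": 0,"claw": 0},{"travel": [5.3,-2.8,0],"roll": 0,"claw": 0},{"travel": [5.3,-2.8,0],"roll": 9,"claw": 0}], newtons=60)

```text
time_s: 2.0
tcp_pos: [0.4595, -0.3499, 0.2316]
ee_rot: [3.129, 0.27, 0.001]
force: [1.3, -1.4, 0.0]
gripper_width: 0.999
finger_force: 0.0
```

Call:
servo_tool(rows=[{"travel": [1.1,-5.8,0],"roll": 0,"claw": 0},{"travel": [1.1,-5.8,0],"roll": 0,"claw": 0},{"travel": [1.1,-5.8,0],"roll": 0,"claw": 0},{"travel": [1.1,-5.8,0],"roll": 0,"claw": 0},{"travel": [1.1,-5.8,0],"roll": 0,"claw": 0},{"travel": [1.1,-5.8,0],"roll": 0,"claw": 0},{"travel": [1.1,-5.8,0],"roll": 0,"claw": 0},{"travel": [1.1,-5.8,0],"roll": 0,"claw": 0}])

```text
time_s: 3.0
tcp_pos: [0.4635, 0.1228, 0.2317]
ee_rot: [3.129, 0.276, 0.002]
force: [1.9, -0.8, 0.2]
gripper_width: 0.998
finger_force: 0.0
```

Call:
servo_tool(rows=[{"travel": [1.2,-6.1,0],"roll": 0,"claw": 0},{"travel": [0,0,0],"roll": 0,"claw": 0}])

```text
time_s: 3.25
tcp_pos: [0.4636, 0.1887, 0.2317]
ee_rot: [-3.125, -0.291, -0.001]
force: [0.6, -0.8, 1.0]
gripper_width: 0.996
finger_force: 0.0
```

Call:
servo_tool(rows=[{"travel": [0.4,0.2,5],"roll": 0,"claw": 0},{"travel": [0,0,5],"roll": 0,"claw": 0},{"travel": [0,0,0],"roll": 0,"claw": 0}])

```text
time_s: 3.62
tcp_pos: [0.4664, 0.1798, 0.1284]
ee_rot: [3.127, 0.276, -0.012]
force: [0.3, -0.6, 0.7]
gripper_width: 0.996
finger_force: 0.0
```

```bash
python3 - <<'E'
from h import *
a=save('scene','a'); b=save('top','b')
A=cv2.resize(a[80:260,100:300],None,fx=2,fy=2); B=cv2.resize(b[174:354,100:300],None,fx=2,fy=2)
cv2.imwrite('pics/ab.png',np.hstack([A,B])[...,::-1])
E
```

```text
(no output)
```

View pics/ab.png

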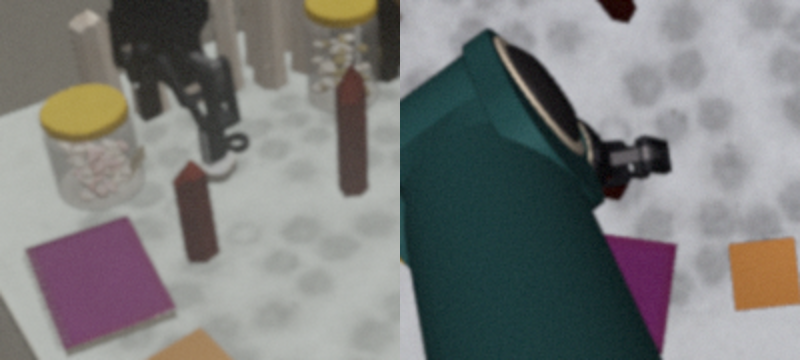

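The left crop shows the gripper above the short stone (at (195,215)) with the tall one clear. The top crop shows the stone's foot at (615,190), below the fingers. I'll correct the 7 mm offset and descend.

Call:
servo_tool(rows=[{"travel": [0.2,-0.7,0],"roll": 0,"claw": 0},{"travel": [0,0,0],"roll": 0,"claw": 0}])

```text
time_s: 3.98
tcp_pos: [0.4706, 0.1903, 0.1331]
ee_rot: [-3.128, -0.278, -0.005]
force: [-0.1, 0.4, 0.1]
gripper_width: 1.001
finger_force: 0.0
```

Call:
servo_tool(rows=[{"travel": [-0.2,0.3,3],"roll": 0,"claw": 0},{"travel": [0,0,3],"roll": 0,"claw": 0},{"travel": [0,0,2.2],"roll": 0,"claw": 0},{"travel": [0,0,0],"roll": 0,"claw": 0},{"travel": [0,0,0],"roll": 0,"claw": 0}])

```text
time_s: 4.6
tcp_pos: [0.4689, 0.1863, 0.0504]
ee_rot: [-3.129, -0.277, -0.003]
force: [-0.2, -0.1, 0.2]
gripper_width: 0.999
finger_force: 0.0
```

Call:
servo_tool(rows=[{"travel": [0,0,0],"roll": 0,"claw": 120},{"travel": [0,0,0],"roll": 0,"claw": 255},{"travel": [0,0,0],"roll": 0,"claw": 255},{"travel": [0,0,0],"roll": 0,"claw": 255},{"travel": [0,0,0],"roll": 0,"claw": 255},{"travel": [0,0,0],"roll": 0,"claw": 255}])

```text
time_s: 5.35
tcp_pos: [0.4684, 0.1859, 0.0498]
ee_rot: [3.129, 0.277, 0.001]
force: [-0.5, -0.3, 5.9]
gripper_width: 0.332
finger_force: 58.7
```

Call:
servo_tool(rows=[{"travel": [0,0,-3],"roll": 0,"claw": 255},{"travel": [0,0,-4],"roll": 0,"claw": 255},{"travel": [0,0,-4],"roll": 0,"claw": 255},{"travel": [0,2,-2],"roll": 0,"claw": 255},{"travel": [0.2,4,0],"roll": 0,"claw": 255},{"travel": [0.2,4.5,0],"roll": 0,"claw": 255},{"travel": [0.2,4.5,0],"roll": 0,"claw": 255},{"travel": [0.2,4.5,0],"roll": 0,"claw": 255}])

```text
time_s: 6.35
tcp_pos: [0.51, -0.0062, 0.179]
ee_rot: [3.129, 0.277, -0.001]
force: [0.7, 0.1, -1.7]
gripper_width: 0.336
finger_force: 59.5
```

Call:
servo_tool(rows=[{"travel": [0.2,4.5,0],"roll": 0,"claw": 255},{"travel": [0.2,4.5,0],"roll": 0,"claw": 255},{"travel": [0.1,4.2,0],"roll": 0,"claw": 255},{"travel": [0.1,3,0],"roll": 6,"claw": 255},{"travel": [0,0,0],"roll": 6,"claw": 255},{"travel": [0,0,0],"roll": 0,"claw": 255},{"travel": [0,0,0],"roll": 0,"claw": 255}])

```text
time_s: 7.22
tcp_pos: [0.5444, -0.1624, 0.179]
ee_rot: [-3.141, 0.047, 0.001]
force: [-0.4, -0.4, -1.0]
gripper_width: 0.334
finger_force: 59.5
```

```bash
python3 - <<'E'
from h import *
np.set_printoptions(precision=4,suppress=True)
a=save('scene','c'); b=save('top','d')
for n in('scene','top'):
  for k,z in(('clamp',0),('short_point_centre',None)):
    for r in ctrl.spot_point(k,n)[:1]: print(n,k,r, onz(n,r['location'],0 if z==0 else .056+ctrl.get_state()['tcp_pos'][2]-.05))
s=ctrl.get_state();print(s['tcp_pos'],np.degrees(Ro.from_rotvec(s['ee_rot']).as_euler('ZYX')),s['gripper_width'],s['finger_force'])
A=cv2.resize(a[180:340,290:490],None,fx=2,fy=2); B=cv2.resize(b[100:260,290:490],None,fx=2,fy=2)
cv2.imwrite('pics/cd.png',np.hstack([A,B])[...,::-1])
E
```

```text
scene clamp {'location': [370.7, 295.8], 'confidence': 0.8} [ 0.5949 -0.1646  0.    ]
scene short_point_centre {'location': [354.8, 226.8], 'confidence': 0.81} [ 0.5441 -0.1591  0.1853]
top clamp {'location': [381.1, 205.4], 'confidence': 0.69} [ 0.5873 -0.1577  0.    ]
top short_point_centre {'location': [409.8, 211.0], 'confidence': 0.47} [ 0.5469 -0.1668  0.1853]
[ 0.5446 -0.163   0.1793] [ -1.8371  -0.0004 179.9973] 0.3293293362502015 59.47662569582462
```

View pics/cd.png

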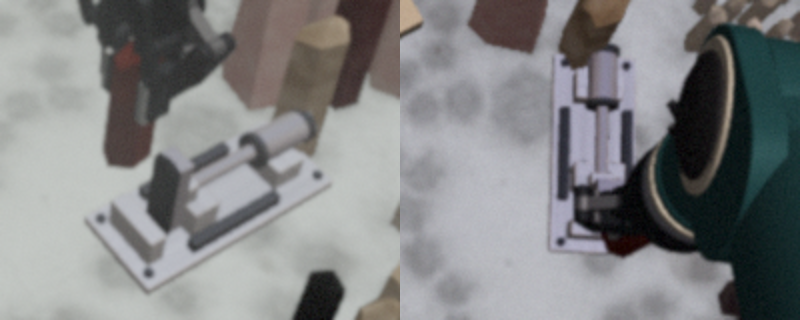

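Scene crop: the held stone hangs upright with its foot at (130,160), in front of the jaw at (168,190) and above the stop. I'll descend to foot z of about 47 mm.

Call:
servo_tool(rows=[{"travel": [0,0,3],"roll": 0,"claw": 255},{"travel": [0,0,3],"roll": 0,"claw": 255},{"travel": [0,0,2.2],"roll": 0,"claw": 255},{"travel": [0,0,0],"roll": 0,"claw": 255},{"travel": [0,0,0],"roll": 0,"claw": 255}], newtons=80)

```text
time_s: 8.15
tcp_pos: [0.5453, -0.1632, 0.0981]
ee_rot: [3.141, -0.051, 0.002]
force: [0.4, -0.1, -2.5]
gripper_width: 0.325
finger_force: 78.8
```

Call:
servo_tool(rows=[{"travel": [1,0,0],"roll": 0,"claw": 255},{"travel": [0.8,0,0],"roll": 0,"claw": 255},{"travel": [0.5,0,0],"roll": 0,"claw": 255},{"travel": [0.5,0,0],"roll": 0,"claw": 255},{"travel": [0,0,0],"roll": 0,"claw": 255}])

```text
time_s: 8.78
tcp_pos: [0.5719, -0.1642, 0.0969]
ee_rot: [3.141, -0.052, -0.003]
force: [-2.5, -0.8, -0.8]
gripper_width: 0.332
finger_force: 79.0
```

Call:
servo_tool(rows=[{"travel": [0.6,0,0],"roll": 0,"claw": 255},{"travel": [0.6,0,0],"roll": 0,"claw": 255},{"travel": [0.6,0,0],"roll": 0,"claw": 255},{"travel": [0.6,0,0],"roll": 0,"claw": 255},{"travel": [0,0,0],"roll": 0,"claw": 255},{"travel": [0,0,0],"roll": 0,"claw": 255},{"travel": [0,0,0],"roll": 0,"claw": 255}])

```text
time_s: 9.65
tcp_pos: [0.5959, -0.1653, 0.0969]
ee_rot: [3.141, -0.052, -0.003]
force: [-5.2, -2.2, -2.9]
gripper_width: 0.326
finger_force: 78.9
```

```bash
python3 - <<'E'
from h import *
a=save('scene','e')
print(ctrl.get_state()['tcp_pos'],ctrl.get_state()['force'])
cv2.imwrite('pics/ee.png',cv2.resize(a[200:340,310:470],None,fx=4,fy=4,interpolation=cv2.INTER_CUBIC)[...,::-1])
E
```

```text
[ 0.59584996 -0.16528297  0.09686118] [-3.96859055 -2.34780853 -1.30587129]
```

View pics/ee.png

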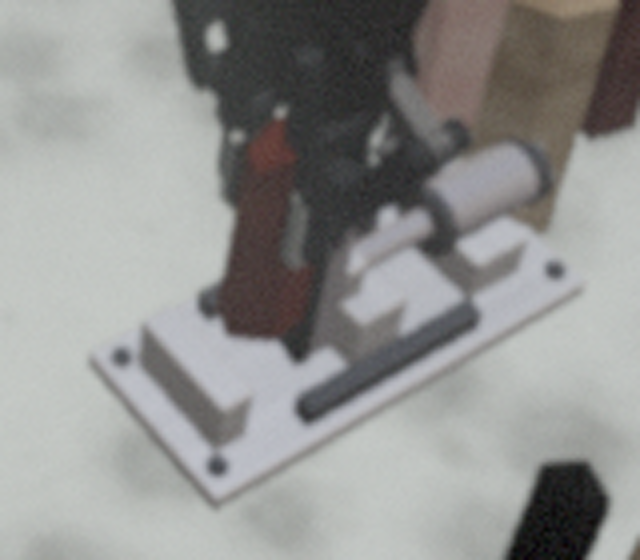

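The crop shows the jaw pressed back by the stone. The stone's foot, at (225–305,330), is about 6 mm behind the stop's rear edge. Lowering now.

Call:
servo_tool(rows=[{"travel": [0,0,0.7],"roll": 0,"claw": 255},{"travel": [0,0,0.7],"roll": 0,"claw": 255},{"travel": [0,0,0.7],"roll": 0,"claw": 255},{"travel": [0,0,0.7],"roll": 0,"claw": 255},{"travel": [0,0,0.5],"roll": 0,"claw": 255},{"travel": [0,0,0],"roll": 0,"claw": 255},{"travel": [0,0,0],"roll": 0,"claw": 255}])

```text
time_s: 10.58
tcp_pos: [0.5957, -0.1649, 0.0637]
ee_rot: [-3.141, 0.052, 0.003]
force: [-5.1, -1.5, -3.0]
gripper_width: 0.331
finger_force: 79.1
```

Call:
servo_tool(rows=[{"travel": [0,0,0.3],"roll": 0,"claw": 255},{"travel": [0,0,0.1],"roll": 0,"claw": 255},{"travel": [0,0,0],"roll": 0,"claw": 255},{"travel": [0,0,0],"roll": 0,"claw": 255}])

```text
time_s: 11.08
tcp_pos: [0.5963, -0.165, 0.0603]
ee_rot: [3.141, -0.052, -0.001]
force: [-4.2, -0.9, -0.3]
gripper_width: 0.329
finger_force: 79.3
```

Call:
servo_tool(rows=[{"travel": [-0.3,0,0],"roll": 0,"claw": 255},{"travel": [-0.3,0,0],"roll": 0,"claw": 255},{"travel": [0,0,0],"roll": 0,"claw": 255},{"travel": [0,0,0],"roll": 0,"claw": 255}])

```text
time_s: 11.58
tcp_pos: [0.5919, -0.1647, 0.0606]
ee_rot: [3.141, -0.051, 0.004]
force: [2.1, -1.8, -4.6]
gripper_width: 0.329
finger_force: 79.0
```

Call:
servo_tool(rows=[{"travel": [-0.2,0,0],"roll": 0,"claw": 255},{"travel": [0,0,0],"roll": 0,"claw": 255},{"travel": [0,0,0],"roll": 0,"claw": 255}])

```text
time_s: 11.95
tcp_pos: [0.5913, -0.1646, 0.0608]
ee_rot: [3.141, -0.051, 0.009]
force: [6.0, -2.5, -7.1]
gripper_width: 0.324
finger_force: 79.2
```

Call:
servo_tool(rows=[{"travel": [0.2,0,0.1],"roll": 0,"claw": 255},{"travel": [0,0,0.1],"roll": 0,"claw": 255},{"travel": [0,0,0],"roll": 0,"claw": 255},{"travel": [0,0,0],"roll": 0,"claw": 255}])

```text
time_s: 12.45
tcp_pos: [0.592, -0.1647, 0.06]
ee_rot: [3.141, -0.051, 0.005]
force: [2.1, -1.6, 5.4]
gripper_width: 0.329
finger_force: 80.5
```

Foot on the floor, against the stop. Releasing gently.

Call:
servo_tool(rows=[{"travel": [0,0,0],"roll": 0,"claw": 150},{"travel": [0,0,0],"roll": 0,"claw": 130},{"travel": [0,0,0],"roll": 0,"claw": 110},{"travel": [0,0,0],"roll": 0,"claw": 90},{"travel": [0,0,0],"roll": 0,"claw": 90},{"travel": [0,0,0],"roll": 0,"claw": 90}])

```text
time_s: 13.2
tcp_pos: [0.5906, -0.1646, 0.0582]
ee_rot: [-3.141, 0.051, 0.0]
force: [-0.6, -0.0, -1.0]
gripper_width: 0.65
finger_force: 0.0
```

```bash
python3 - <<'E'
from h import *
a=save('scene','f'); print(ctrl.get_state()['force'])
cv2.imwrite('pics/ff.png',cv2.resize(a[200:340,310:470],None,fx=4,fy=4,interpolation=cv2.INTER_CUBIC)[...,::-1])
E
```

```text
[-0.58110874  0.02688097  0.09694063]
```

View pics/ff.png

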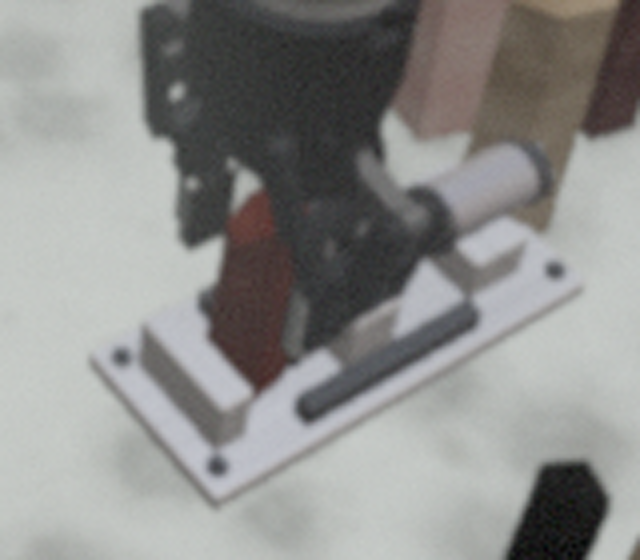

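The stone stands at (250,310) between stop and jaw, with the fingers clear. I'll lift off straight up and check.

Call:
servo_tool(rows=[{"travel": [0,0,-2],"roll": 0,"claw": 90},{"travel": [0,0,-3],"roll": 0,"claw": 90},{"travel": [0,0,-4],"roll": 0,"claw": 90},{"travel": [0,0,-5],"roll": 0,"claw": 90},{"travel": [-3,0,-3],"roll": 0,"claw": 90},{"travel": [-5,0,0],"roll": 0,"claw": 90},{"travel": [-5,0,0],"roll": 0,"claw": 90},{"travel": [0,0,0],"roll": 0,"claw": 90}])

```text
time_s: 14.25
tcp_pos: [0.4577, -0.1607, 0.2296]
ee_rot: [3.14, -0.054, -0.0]
force: [0.3, -0.1, 0.7]
gripper_width: 0.648
finger_force: 0.0
```

```bash
python3 - <<'E'
from fit import *
np.set_printoptions(precision=4,suppress=True)
a=save('scene','g'); m=ctrl.trace('short_point_centre','scene')
for r in m[:2]: print(r['confidence'],r['extent'])
sp=ctrl.spot_point('short_point_centre','scene')
for r in sp[:2]: print(r,onz('scene',r['location'],.066))
print([r['extent'] for r in ctrl.trace('tall_point','scene')[:1]])
yw=np.radians(-2.1)
P=stone(.588,-.164,yw,.01); c=a[200:340,310:470].copy(); c=cv2.resize(c,None,fx=4,fy=4,interpolation=cv2.INTER_CUBIC)
q=((np.array([proj('scene',p) for p in P])-[310,200]+.5)*4).astype(np.int32)
d=c.copy(); cv2.polylines(d,[cv2.convexHull(q)],True,(0,255,0),1)
cv2.imwrite('pics/gg.png',d[...,::-1])
print('expected tip px',proj('scene',P[-1]),'expected centre',proj('scene',[.588,-.164,.066]))
E
```

```text
0.89 [361.3, 247.3, 390.3, 299.0]
0.37 [382.7, 246.3, 417.8, 285.9]
{'location': [374.1, 268.6], 'confidence': 0.93} [ 0.5948 -0.1614  0.066 ]
[[381.9, 247.9, 419.9, 288.7]]
expected tip px [376.3669 246.5194] expected centre [371.9133 271.6427]
```

View pics/gg.png

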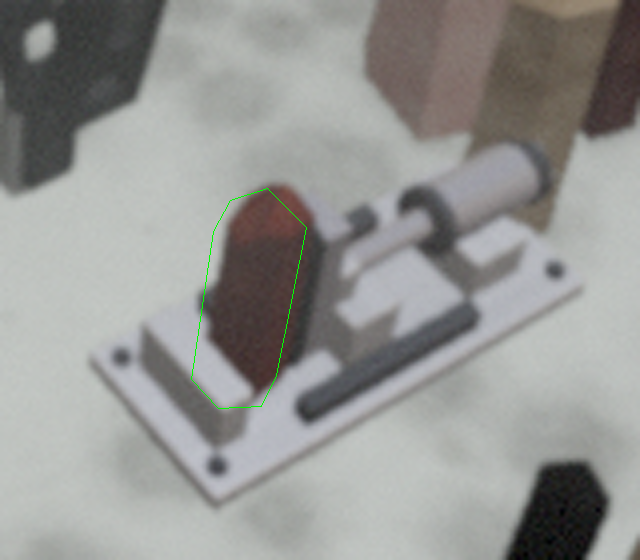

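The stone stands upright between the stop and the jaw. Its tip is at (285,187), its visible base meets the stop's rear edge at (213–250,345–390), and its sides run parallel to the upright model outline. The gripper is clear, so I'm handing in.

```bash
python3 -c "
from bench import ctrl
print(ctrl.finish_job())"
```

```text
the job is handed in; nothing more can be done
None
```

The short red point is loaded in the spring clamp, released and standing tip up between the jaw and the front stop. The job was handed in at about 14.5 s of the 40 s limit. No verdict came back, so the result rests on my last camera picture and the force readings. The taller point was never approached.

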